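Load the fuse test turntable

TASK

Load the turntable for the next test run: lay the slim fuse and the thick fuse each centred along the V-shaped holder of its own size, set the square-bodied fuse flat inside the rectangular tray and stand the porcelain insulator stub upright inside the round tray. Set every part down gently rather than dropping it, and leave the glass jar and the red knob where they are.

Things in the scene. Friction and masses are not known exactly. Their poses are not given: they have to be found in the camera images.
- slim_fuse: Slim cylindrical fuse, white ceramic with silver end caps, 14 mm diameter, 85 mm long, about 35 g, lying down (it can roll). Origin: its very middle, on its axis; x along its axis; y and z have no meaning. Starts on the black mat, top 3 mm over the work surface.
- thick_fuse: Thick cylindrical fuse, white ceramic with silver end caps, 26 mm diameter, 76 mm long, about 110 g, lying down (it can roll). Origin: its very middle, on its axis; x along its axis; y and z have no meaning. Starts on the black mat, top 3 mm over the work surface.
- block_fuse: Square-bodied fuse: white ceramic block with silver end plates, 56 mm long (x) by 40 mm wide (y) by 40 mm high (z), about 240 g. The long way runs from end plate to end plate. Origin: centre of its underside; z up. Starts on the black mat, top 3 mm over the work surface.
- stub: White porcelain insulator stub, a ribbed round post standing upright, 34 mm diameter over its ribs, 50 mm high with the small steel insert on top, about 100 g. Origin: centre of its underside; z up along its axis. Starts on the black mat, top 3 mm over the work surface.
- slim_holder: Grey slim-fuse holder: base 74 x 30 x 6 mm, two V supports 8 mm thick, 28 mm either side of the middle (48 mm clear between). Vs: 45 degree sides, 28 mm wide mouth, tips 24 mm and bottom 10 mm over the underside. Fuse lies along x in both Vs, axis 20 mm over the origin. Origin: centre of the underside; x along the trough, z up. Fixed on the turntable (locked disc, top 21 mm over the work surface).
- thick_holder: Grey thick-fuse holder: base 74 x 56 x 6 mm, two V supports 8 mm thick, 28 mm either side of the middle (48 mm clear between). Vs: 45 degree sides, 52 mm wide mouth, tips 36 mm and bottom 10 mm over the underside. Fuse lies along x in both Vs, axis 28 mm over the origin. Origin: centre of the underside; x along the trough, z up. Fixed on the turntable (locked disc, top 21 mm over the work surface).
- block_tray: Grey rectangular tray with a low rim: inside 72 mm (x) by 56 mm (y), rim 3 mm thick and 8 mm high over the underside, its floor 4 mm over the underside. Origin: centre of the underside; x the long way, z up. Fixed on the turntable (locked disc, top 21 mm over the work surface).
- stub_tray: Grey round tray with a low rim: 56 mm inside diameter, 62 mm outside, rim 8 mm high over the underside, its floor 4 mm over the underside. Origin: centre of the underside; z up. Fixed on the turntable (locked disc, top 21 mm over the work surface).
- jar: Bystander: small glass jar with a steel cap, 42 mm diameter, 50 mm high, standing loose on the mat. Origin: centre of its underside.
- knob: Bystander: loose red anodised knurled knob, 40 mm diameter, 22 mm high, on the mat. Origin: centre of its underside.
There are look-alikes about, which are no part of the job. What is shaped like the slim_fuse but pink is not meant.

How it is judged (in metres and radians):
At the end, for the whole second after the job is handed in: All four parts rest, released and still, each at its own holder: centre within 12 mm horizontally of the holder's and 3 mm of its seated height; the three fuses along their holder's x within 0.2 rad, either way round; square-bodied fuse and stub upright within 0.1 rad (horizontal distance between slim_fuse and slim_holder below 0.012 m and z of slim_fuse in the frame of slim_holder between 0.0169 and 0.0229 m and linear speed of each of slim_fuse, thick_fuse, block_fuse, stub below 0.02 m/s and angular speed of each of slim_fuse, thick_fuse, block_fuse, stub below 0.3 rad/s and angle between the x axis of slim_fuse and the x axis of slim_holder, either way round below 0.2 rad and horizontal distance between thick_fuse and thick_holder below 0.012 m and z of thick_fuse in the frame of thick_holder between 0.0254 and 0.0314 m and angle between the x axis of thick_fuse and the x axis of thick_holder, either way round below 0.2 rad and horizontal distance between block_fuse and block_tray below 0.012 m and z of block_fuse in the frame of block_tray between 0.001 and 0.007 m and angle between the x axis of block_fuse and the x axis of block_tray, either way round below 0.2 rad and angle between each of block_fuse, stub's own z axis and vertical below 0.1 rad and horizontal distance between stub and stub_tray below 0.012 m and z of stub in the frame of stub_tray between 0.001 and 0.007 m); the robot touches nothing.
It fails at once if a part is dropped (falls free of the fingers faster than 0.8 m/s, a fall of over 30 mm) ((linear speed of slim_fuse above 0.8 m/s and contact force between the fingers and slim_fuse below 0.02 N) or (linear speed of thick_fuse above 0.8 m/s and contact force between the fingers and thick_fuse below 0.02 N) or (linear speed of block_fuse above 0.8 m/s and contact force between the fingers and block_fuse below 0.02 N) or (linear speed of stub above 0.8 m/s and contact force between the fingers and stub below 0.02 N)).
It fails at once if the glass jar is shifted by more than 20 mm (distance of jar from where it was at the start of the episode above 0.02 m).
It fails at once if the red knob is shifted by more than 20 mm (distance of knob from where it was at the start of the episode above 0.02 m).
It also fails if it takes over 112 s, if anything falls off the work surface, if the arm or the gripper's body presses on something with over 40 N, if the wrist force passes 120 N, or if a joint passes its speed limit or range.

ROBOT

A 6-joint arm with a two-finger parallel gripper is mounted at the origin on the work surface. World frame = base frame: x ahead of the robot, y to its left, z up, the work surface at z = 0. Lengths are in m, angles in degrees, forces in N, time in s.
With the tool pointing down it reaches from about 0.4 to 0.825 m from the base axis. Payload 7 kg.
Tool frame: the origin (TCP) lies at the centre of the arm's flange, where the gripper is bolted on; the fingertips stand 178 mm ahead of it and the grasp point (between the pads) lies 159 mm ahead of it (ctrl.hold_point_z is the distance from the TCP to the grasp point, in m); z points along the fingers, y is the line along which they close (so a half turn about z gives the same grasp; the last joint's range is limited). The gripper opens to 88 mm and grips with 3 to 60 N. Pads are 19 mm wide; open, the fingers measure 130 mm over their backs; the gripper's body (78 mm by 193 mm) begins 47 mm behind the grasp point.
Start: joints at [16.507, 20.546, 0.682, 0, -70.136, -16.507], TCP at [0.675, -0, 0.405] pointing down, gripper open.
Joint ranges: [-176.03, 176.03], [-82.01, 121.73], [-58.28, 71.71], [-173.87, 95.51], [-174.79, -0.11], [-173.66, 173.66]. Speed limits (degrees/s): [136.94, 136.94, 172.46, 180, 180, 180].

INTERFACE

Orientations are given as [roll, pitch, yaw] about the fixed x, y, z axes, in that order (R = Rz(yaw) Ry(pitch) Rx(roll)).
In Python, from plant import ctrl gives the robot as it stands.
- The arm moves only by the shell command python3 -m inch 'ROWS'. ROWS is JSON, one flat list of numbers, 7 for each row, row after row: the closure, from 0 (fully open) to 1 (shut), then the shift along the tool's x, y, z in mm, then the turn, a rotation vector about the tool's x, y, z in degrees. In form: [hand, x, y, z, wx, wy, wz, hand, x, y, z, wx, wy, wz, ...]. A call has 1 to 5 rows; each row is the pose to reach, as a shift and turn from the pose commanded when the call began, along the tool's axes at that moment; what a row does not reach only later rows make up. A row lasts 1/10 s, in which the tool goes at most 50 mm and 8.59 degrees, less where a joint would pass 70% of its speed; a pose out of reach is approached as far as the arm can. A call with a gripper value outside its range is refused whole. The fingers move at their own pace and stop on an object; the grip force is fixed at half the most. Time passes only in rows, so rows that repeat a pose let the fingers close. It gives the time, the measured TCP pose, the force, the opening and the grip force at its end, in the units of the state.
- ctrl.get_obs(): the state, without advancing time (a new reading comes with each control period).
- ctrl.snapshot(name): name is "scene" or "side" or "wrist"; returns a dict with "frame" (480x640x3 uint8, red, green, blue), "K" (3x3 intrinsics, pixels), "R" (3x3) and "t" (3): a world point X has camera coordinates R X + t. Camera axes: x right, y down, z forward; pixel columns grow to the right and rows downward; lengths in m; the calibration is good to about 2 mm. The wrist camera is an equidistant fisheye: a pixel r from the principal point sees the ray r / f radians off the axis. A picture is of the moment at which its call begins. There is no depth.
- ctrl.close_job(): hands the job in; it is judged then, once.
Trained networks look in a picture, given as the dict that the camera call returned (one of the last four; its "shot" number tells which), for a name from the list of things; names that differ only in an ending like _2 or _b are one class to them, and where a whole thing is asked for, a point or a joint stands for the part that bears it (a point fixed in the world has none). Each returns a list of dicts, best first, with "p" (0 to 1); they miss things now and then, are a little off and sometimes report something else, mostly with a low value. They report only what shows in the picture. A call takes as long as a camera call. They do not tell look-alikes from the thing itself.
- ctrl.recognise(picture, thing): "location" ([x, y, z] in m, in world coordinates, good to about 4 mm: the middle of the surface that is visible of it).
- ctrl.trace(picture, thing): "pixels" (480x640 bool, what is visible of it).
- ctrl.mark_of(picture, thing): "location" ([x, y, z] in m, in world coordinates, good to about 4 mm: a listed point, or the origin of a listed thing).
The state is a dict: "clock": time; "joint_pos": joint angles; "qvel": joint speeds; "tau": joint torques, N m; "tool_pos": TCP position; "orientation": TCP orientation; "force": force on the tool from outside, world axes, zero at the start; "moment": the same for the moment, N m; "opening": finger opening in m; "gripper_force": force on a finger pad.
Only numpy, scipy, OpenCV 4.12 (cv2) and the standard library are available. Lean on these libraries where they do the work, as an engineer would, in place of code of your own. Each camera call takes 0.05 s, during which the arm holds its last target. There are 200 camera calls.

## Working session

There is one attempt and no reset: what is moved stays moved. The work goes in short steps, Python scripts to look and compute and a shell command to move; the robot and the scene stay as the last step left them, time stands still between calls to the robot, and variables do not carry over. Pictures are saved under pics/ and viewed, at most 14 in all, crops included, and the job is handed in when it is done.

```bash
mkdir -p pics; ls
python3 - <<'E'
from plant import ctrl
import cv2,numpy as np
print(ctrl.get_obs())
for c in ["scene","side"]:
    s=ctrl.snapshot(c); cv2.imwrite(f"pics/{c}0.png",s["frame"][:,:,::-1])
    print(c,np.round(s["K"],1).tolist(),np.round(-s["R"].T@s["t"],3))
    for n in ["slim_fuse","thick_fuse","block_fuse","stub","slim_holder","thick_holder","block_tray","stub_tray","jar","knob"]:
        r=ctrl.mark_of(s,n)
        print(n,[(round(d["p"],2),np.round(d["location"],3).tolist(),) for d in r[:4]])
E
```

```text
pics
{'clock': 0.0, 'joint_pos': array([ 1.65078211e+01,  2.05898535e+01,  6.35181466e-01, -1.88997375e-02,
       -7.01351422e+01, -1.65091537e+01]), 'qvel': array([-0.05511379,  0.09000764,  0.01163993,  0.04506912,  0.05805207,
        0.01828144]), 'tau': array([-8.00930356e-04, -5.82726967e+01,  2.93058443e+01,  6.99745238e+00,
        6.93249181e-03, -2.06530804e-04]), 'tool_pos': array([6.74812901e-01, 7.90244841e-06, 4.03754835e-01]), 'orientation': array([ 1.79908839e+02, -8.48996739e-03, -9.00077620e+01]), 'force': array([ 0.54552736, -0.0921815 ,  0.02294028]), 'moment': array([-0.00059944,  0.02761624, -0.01333211]), 'gripper_force': 0.0, 'opening': 0.08793892439304136}
scene [[444.0, 0.0, 319.1], [0.0, 444.0, 240.8], [0.0, 0.0, 1.0]] [1.227 0.309 0.781]
slim_fuse [(0.69, [0.426, -0.316, 0.01]), (0.52, [0.296, -0.337, 0.009]), (0.47, [0.402, -0.43, 0.008])]
thick_fuse [(0.73, [0.59, 0.365, 0.016])]
block_fuse [(0.87, [0.416, 0.267, 0.001])]
stub [(0.84, [0.579, -0.332, 0.004]), (0.41, [0.622, -0.072, 0.026])]
slim_holder [(0.66, [0.496, -0.429, 0.004])]
thick_holder [(0.74, [0.513, 0.138, 0.021])]
block_tray [(0.83, [0.618, -0.072, 0.025])]
stub_tray [(0.73, [0.465, -0.013, 0.019]), (0.3, [0.581, -0.33, 0.004])]
jar []
knob [(0.73, [0.494, -0.428, 0.003])]
side [[442.4, 0.0, 325.6], [0.0, 442.4, 243.5], [0.0, 0.0, 1.0]] [ 0.129 -0.794  0.626]
slim_fuse [(0.82, [0.405, -0.432, 0.011]), (0.74, [0.298, -0.34, 0.01]), (0.71, [0.423, -0.315, 0.01])]
thick_fuse [(0.44, [0.589, 0.374, 0.017])]
block_fuse [(0.95, [0.42, 0.264, -0.001])]
stub [(0.95, [0.575, -0.329, 0.003])]
slim_holder [(0.75, [0.67, 0.072, 0.023])]
thick_holder [(0.81, [0.512, 0.139, 0.021])]
block_tray [(0.84, [0.62, -0.071, 0.018])]
stub_tray [(0.8, [0.464, -0.006, 0.023]), (0.38, [0.42, -0.314, 0.011])]
jar [(0.59, [0.508, 0.434, 0.006])]
knob [(0.74, [0.494, -0.434, 0.003])]
```

View pics/scene0.png

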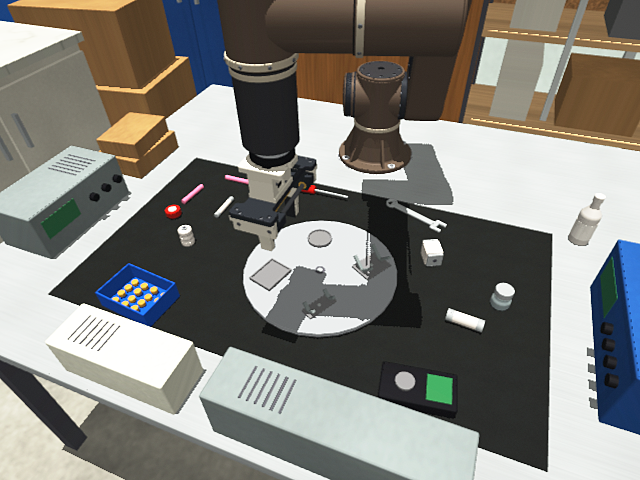

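View pics/side0.png

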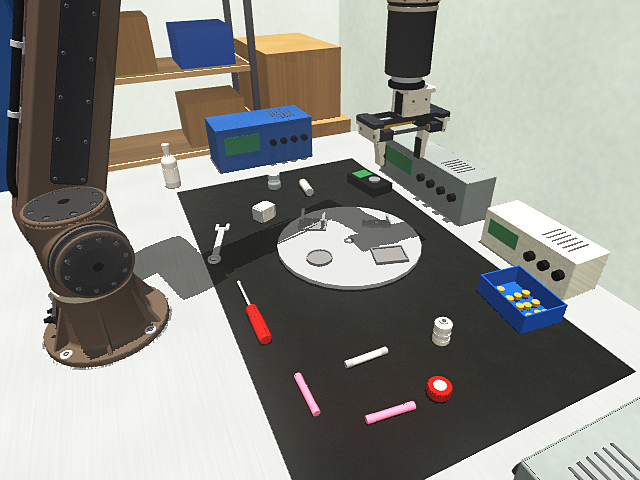

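The candidates are clear. For slim_fuse, the white rod is at scene (224,206) / side (366,357), and the pink rods at scene (192,193) and (238,180) are decoys, so I choose the white one. thick_fuse is at scene (465,320), with the jar at (503,296). block_fuse is at (432,252) and the stub at (186,236), while the bottle at (588,222) is off the mat. The holders are on the disc, shaded by the arm. Next: yaws, a wrist view and a close crop.

```bash
cat > h.py <<'E'
from plant import ctrl
import cv2,numpy as np
from scipy.spatial.transform import Rotation as Ro
def rays(s,px,fish):
    K=s["K"]; x=(px-K[:2,2])/np.array([K[0,0],K[1,1]])
    if fish:
        r=np.linalg.norm(x,axis=1,keepdims=True); d=np.hstack([x/np.maximum(r,1e-9)*np.sin(r),np.cos(r)])
    else: d=np.hstack([x,np.ones((len(x),1))])
    return d@s["R"], -s["R"].T@s["t"]
def plane(s,px,z,fish=False):
    d,c=rays(s,np.asarray(px,float),fish); return (c+d*((z-c[2])/d[:,2:]))[:,:2]
def rect(s,name,z,fish=False,i=0):
    r=ctrl.trace(s,name)
    out=[]
    for d in r[:3]:
        v,u=np.nonzero(d["pixels"]); 
        if len(u)<10: continue
        P=plane(s,np.c_[u,v],z,fish)*1000
        (c,wh,a)=cv2.minAreaRect(P.astype(np.float32))
        if wh[0]<wh[1]: wh=wh[::-1]; a+=90
        out.append((round(d["p"],2),[round(u.mean()),round(v.mean())],np.round(c).tolist(),np.round(wh).tolist(),round((a+90)%180-90,1)))
    return out
def go(x,y,z,yaw):   # gp target (grasp point), world; prints tool shift mm and turn
    o=ctrl.get_obs(); R=Ro.from_euler('xyz',o["orientation"],degrees=True)
    t=np.array([x,y,z+ctrl.hold_point_z])
    T=Ro.from_euler('xyz',[180,0,yaw],degrees=True)
    print("shift",np.round(R.inv().apply(t-o["tool_pos"])*1000,1),"turn",np.round((R.inv()*T).as_rotvec(degrees=True),1),"pose",np.round(o["tool_pos"],4),np.round(o["orientation"],1))
E
python3 - <<'E'
from h import *
H=dict(slim_fuse=.010,thick_fuse=.016,block_fuse=.043,stub=.03,slim_holder=.04,thick_holder=.05,block_tray=.029,stub_tray=.029)
for c in ["scene","side","wrist"]:
    s=ctrl.snapshot(c); print(c)
    if c=="wrist": cv2.imwrite("pics/wrist0.png",s["frame"][:,:,::-1]); print(s["K"],s["R"].round(3),-s["R"].T@s["t"])
    else:
        im=s["frame"][:,:,::-1]
        a=im[150:270,150:310] if c=="scene" else im[310:430,280:440]
        b=locals().get("b0"); 
        if c=="scene": b0=a
        else: cv2.imwrite("pics/crop.png",cv2.resize(np.hstack([b0,a]),(800,300),interpolation=cv2.INTER_CUBIC))
    for n,z in H.items(): print(n,rect(s,n,z,c=="wrist"))
E
```

```text
scene
slim_fuse [(0.63, [237, 179], [292.0, -347.0], [82.0, 23.0], 88.2)]
thick_fuse [(0.82, [466, 320], [588.0, 369.0], [76.0, 36.0], 86.0), (0.22, [319, 304], [654.0, 63.0], [81.0, 45.0], -28.1)]
block_fuse [(0.9, [432, 252], [435.0, 265.0], [91.0, 53.0], 20.4)]
stub [(0.85, [186, 235], [578.0, -330.0], [85.0, 34.0], 43.8)]
slim_holder [(0.8, [319, 304], [673.0, 71.0], [75.0, 44.0], -28.0)]
thick_holder [(0.87, [371, 264], [525.0, 142.0], [88.0, 73.0], -29.2), (0.7, [270, 274], [640.0, -58.0], [84.0, 67.0], -14.6), (0.29, [320, 238], [489.0, 2.0], [69.0, 59.0], 20.4)]
block_tray [(0.91, [270, 274], [624.0, -69.0], [84.0, 69.0], -14.7)]
stub_tray [(0.73, [320, 238], [469.0, -8.0], [63.0, 58.0], 20.5)]
side
slim_fuse [(0.85, [389, 412], [402.0, -431.0], [88.0, 15.0], -5.6), (0.84, [307, 395], [294.0, -341.0], [91.0, 14.0], 89.2), (0.65, [312, 222], [534.0, 189.0], [121.0, 77.0], 64.1)]
thick_fuse [(0.56, [306, 188], [589.0, 369.0], [117.0, 28.0], 82.4)]
block_fuse [(0.71, [263, 212], [408.0, 229.0], [122.0, 66.0], 77.4), (0.49, [377, 222], [654.0, 51.0], [72.0, 61.0], -22.0)]
stub [(
[... 202 characters left out ...]
tray [(0.57, [389, 254], [618.0, -74.0], [80.0, 73.0], -15.8)]
stub_tray [(0.84, [319, 257], [463.0, -13.0], [67.0, 62.0], 34.4), (0.28, [264, 211], [417.0, 255.0], [121.0, 66.0], 73.1)]
wrist
[[371.64829954   0.         318.28856418]
 [  0.         371.64829954 243.63973773]
 [  0.           0.           1.        ]] [[-1.     0.     0.001]
 [ 0.     0.963  0.268]
 [-0.001  0.268 -0.963]] [ 0.67536289 -0.07148092  0.38585749]
slim_fuse []
thick_fuse []
block_fuse []
stub []
slim_holder [(0.89, [326, 283], [669.0, 69.0], [72.0, 39.0], -28.5)]
thick_holder []
block_tray [(0.89, [375, 146], [621.0, -69.0], [79.0, 63.0], -15.8)]
stub_tray [(0.63, [511, 211], [468.0, -7.0], [63.0, 63.0], -82.4)]
```

View pics/wrist0.png

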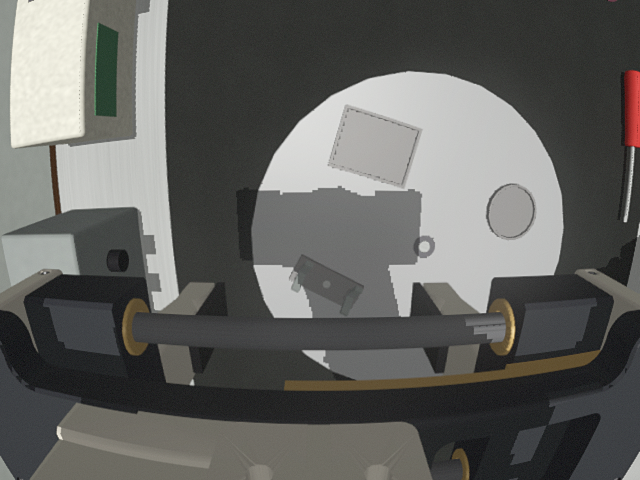

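View pics/crop.png

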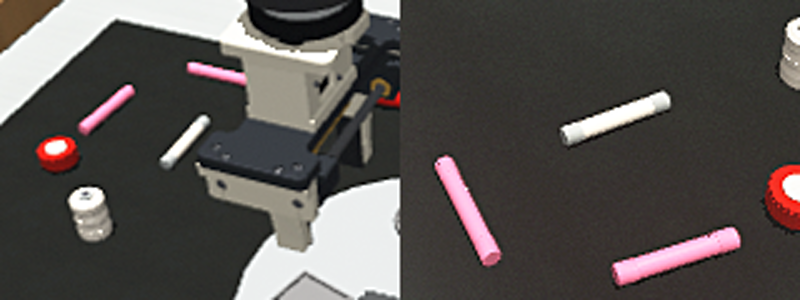

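The wrist view shows the block tray at (375,146), the slim holder at (326,283) and the stub tray at (511,211), and the network fits agree with it. The crop confirms that the white rod with silver caps is the only non-pink one. Now I'll work out the move to above it.

Run:
```python
from h import *
s=ctrl.snapshot("side")
P=plane(s,[[348,364],[386,350]],.010); print(P,np.degrees(np.arctan2(*(P[1]-P[0])[::-1])))
go(.425,-.316,.2,0)
```

```text
[[ 0.3855261  -0.31478736]
 [ 0.46418995 -0.3152864 ]] -0.363474151026763
shift [316.  250.   45.4] turn [ -0.  -0. -90.] pose [ 0.675  -0.      0.4047] [-180.    0.  -90.]
```

```bash
python3 -m inch '[0,158,125,23,0,0,0, 0,158,125,23,0,0,0, 0,158,125,23,0,0,0, 0,158,125,23,0,0,0, 0,158,125,23,0,0,0]'
python3 -m inch '[0,158,125,22,0,0,0, 0,158,125,22,0,0,0, 0,158,125,22,0,0,0, 0,158,125,22,0,0,0, 0,158,125,22,0,0,0]'
python3 -m inch '[0,0,0,0,0,0,-40, 0,0,0,0,0,0,-40, 0,0,0,0,0,0,-40, 0,0,0,0,0,0,-40, 0,0,0,0,0,0,-40]'
python3 -m inch '[0,0,0,0,0,0,-50, 0,0,0,0,0,0,-50, 0,0,0,0,0,0,-50, 0,0,0,0,0,0,-50, 0,0,0,0,0,0,-50]'
python3 - <<'E'
from h import *
s=ctrl.snapshot("wrist"); cv2.imwrite("pics/w1.png",s["frame"][:,:,::-1])
print(rect(s,"slim_fuse",.010,True),ctrl.mark_of(s,"slim_fuse"))
go(.425,-.316,.2,0)
E
```

```text
clock: 3.0
tool_pos: [0.5464, -0.1611, 0.3815]
orientation: [179.9, 0.0, -90.2]
force: [0.8, -0.3, -0.3]
opening: 0.0875
gripper_force: 0.0
clock: 3.5
tool_pos: [0.4219, -0.3187, 0.3592]
orientation: [179.9, 0.0, -90.2]
force: [0.7, -0.6, -0.3]
opening: 0.0879
gripper_force: 0.0
clock: 4.0
tool_pos: [0.4255, -0.3157, 0.3599]
orientation: [-180.0, -0.0, -49.6]
force: [-0.1, -0.3, 0.1]
opening: 0.0877
gripper_force: 0.0
clock: 4.5
tool_pos: [0.4256, -0.3157, 0.3599]
orientation: [180.0, -0.0, -6.7]
force: [0.1, -0.5, -0.2]
opening: 0.0875
gripper_force: 0.0
[(0.64, [441, 235], [400.0, -430.0], [88.0, 16.0], -6.1), (0.63, [315, 225], [422.0, -312.0], [88.0, 14.0], -0.3), (0.59, [328, 352], [288.0, -311.0], [26.0, 6.0], 83.2)] [{'location': [0.4026, -0.4341, 0.0079], 'p': 0.96}, {'location': [0.4259, -0.3143, 0.0068], 'p': 0.85}, {'location': [0.2903, -0.3387, 0.0072], 'p': 0.7}]
shift [-0.4  0.3  0.5] turn [ 0.  -0.  -7.2] pose [ 0.4254 -0.3158  0.3598] [180.   -0.   -7.2]
```

View pics/w1.png

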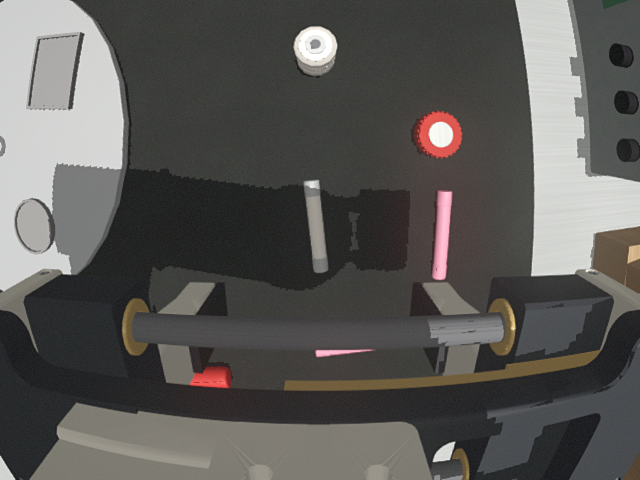

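The picture shows the white fuse at (315,225), directly under the gripper, with pink decoys at (441,235) and (345,352). Fuse at (0.424,-0.314), yaw 0. I'm descending and gripping.

```bash
python3 -m inch '[0,-1,-2,40,0,0,-7, 0,-1,-2,80,0,0,-7, 0,-1,-2,115,0,0,-7, 0,-1,-2,140,0,0,-7, 0,-1,-2,140,0,0,-7]'
python3 -m inch '[0.3,0,0,20,0,0,0, 0.3,0,0,36,0,0,0, 0.3,0,0,36,0,0,0, 0.3,0,0,36,0,0,0]'
python3 -m inch '[1,0,0,0,0,0,0, 1,0,0,0,0,0,0, 1,0,0,0,0,0,0, 1,0,0,0,0,0,0, 1,0,0,0,0,0,0]'
python3 -m inch '[1,0,0,0,0,0,0, 1,0,0,0,0,0,0, 1,0,0,0,0,0,0]'
```

```text
clock: 5.15
tool_pos: [0.4231, -0.3133, 0.2165]
orientation: [-179.9, 0.3, -0.3]
force: [-0.7, 0.4, 0.1]
opening: 0.0876
gripper_force: 0.0
clock: 5.55
tool_pos: [0.4249, -0.3141, 0.1849]
orientation: [180.0, -0.1, -0.1]
force: [-0.1, -0.4, -0.6]
opening: 0.0636
gripper_force: 0.0
clock: 6.05
tool_pos: [0.4243, -0.3139, 0.1839]
orientation: [180.0, -0.0, -0.0]
force: [0.8, -0.1, -0.1]
opening: 0.0267
gripper_force: 0.0
clock: 6.35
tool_pos: [0.4242, -0.3139, 0.1836]
orientation: [-180.0, 0.0, -0.0]
force: [0.5, -0.1, 0.4]
opening: 0.013
gripper_force: 30.0
```

```bash
python3 -m inch '[1,0,0,-20,0,0,0, 1,0,0,-60,0,0,0, 1,0,0,-100,0,0,0, 1,0,0,-140,0,0,0, 1,0,0,-176,0,0,0]'
python3 -m inch '[1,20,-30,0,0,0,0, 1,42,-66,0,0,0,0, 1,64,-100,0,0,0,0, 1,86,-134,0,0,0,0, 1,108,-168,0,0,0,0]'
python3 -m inch '[1,22,-34,0,0,0,0, 1,44,-68,0,0,0,0, 1,66,-103,0,0,0,0, 1,88,-138,0,0,0,0, 1,108,-168,0,0,0,0]'
python3 -m inch '[1,20,-32,0,0,0,7, 1,30,-48,0,0,0,14, 1,30,-48,0,0,0,21, 1,30,-48,0,0,0,28, 1,30,-48,0,0,0,28]'
python3 - <<'E'
from h import *
s=ctrl.snapshot("wrist"); cv2.imwrite("pics/w2.png",s["frame"][:,:,::-1])
for n,z in [("slim_holder",.04),("thick_holder",.05),("block_tray",.029),("stub_tray",.029)]:
    print(n,rect(s,n,z,True),[(np.round(d["location"],4),d["p"]) for d in ctrl.mark_of(s,n)[:2]])
print(ctrl.get_obs()["opening"]);go(.67,.07,.2,-28.3)
E
```

```text
clock: 6.85
tool_pos: [0.424, -0.3139, 0.3617]
orientation: [180.0, -0.0, -0.0]
force: [0.0, -0.1, -1.0]
opening: 0.0131
gripper_force: 30.0
clock: 7.35
tool_pos: [0.5328, -0.1445, 0.3597]
orientation: [-180.0, -0.0, -0.0]
force: [1.1, -0.8, 0.1]
opening: 0.0133
gripper_force: 30.0
clock: 7.85
tool_pos: [0.6411, 0.0239, 0.3594]
orientation: [180.0, 0.0, 0.0]
force: [-0.1, -0.1, -0.0]
opening: 0.013
gripper_force: 30.0
clock: 8.35
tool_pos: [0.6704, 0.0703, 0.359]
orientation: [180.0, 0.0, -28.1]
force: [-0.1, -0.3, -0.5]
opening: 0.013
gripper_force: 30.0
slim_holder [(0.65, [323, 212], [669.0, 70.0], [72.0, 34.0], -28.1)] []
thick_holder [] [(array([0.5147, 0.137 , 0.0219]), 0.57)]
block_tray [(0.96, [478, 203], [621.0, -68.0], [81.0, 66.0], -15.7)] [(array([ 0.6183, -0.0693,  0.0218]), 0.9)]
stub_tray [(0.8, [495, 356], [457.0, -31.0], [33.0, 12.0], -15.0)] []
0.013150104538634947
shift [-0.4  0.   0.5] turn [-0.  -0.   0.3] pose [0.6704 0.0698 0.3598] [-180.   -0.  -28.]
```

View pics/w2.png

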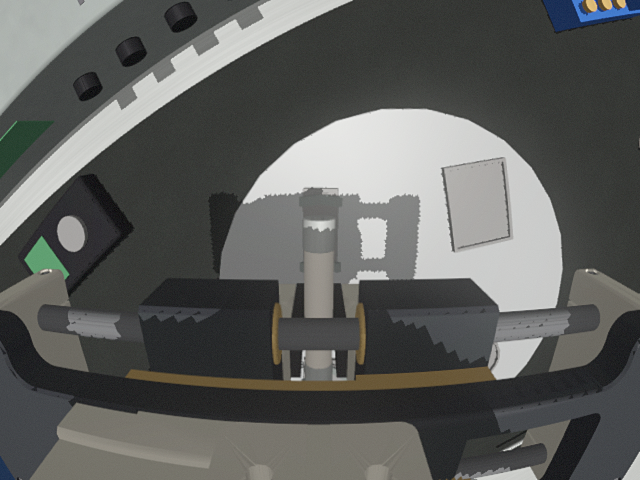

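The held fuse (column ~318) lines up with the slim holder (323,212). I'm lowering it into the V.

```bash
python3 -m inch '[1,0,0,35,0,0,0, 1,0,0,70,0,0,0, 1,0,0,100,0,0,0, 1,0,0,115,0,0,0, 1,0,0,122,0,0,0]'
python3 -m inch '[1,0,0,6,0,0,0, 1,0,0,12,0,0,0, 1,0,0,18,0,0,0, 1,0,0,22,0,0,0, 1,0,0,22,0,0,0]'
python3 - <<'E'
from h import *
s=ctrl.snapshot("scene"); cv2.imwrite("pics/s1.png",cv2.resize(s["frame"][200:350,220:420,::-1],(800,600)))
E
```

```text
clock: 9.3
tool_pos: [0.6702, 0.0698, 0.2362]
orientation: [179.9, 0.1, -28.0]
force: [-0.0, 1.2, -0.5]
opening: 0.0126
gripper_force: 30.0
clock: 9.8
tool_pos: [0.6705, 0.0698, 0.2159]
orientation: [180.0, -0.0, -28.0]
force: [-0.9, -0.8, -0.2]
opening: 0.0133
gripper_force: 30.0
```

View pics/s1.png

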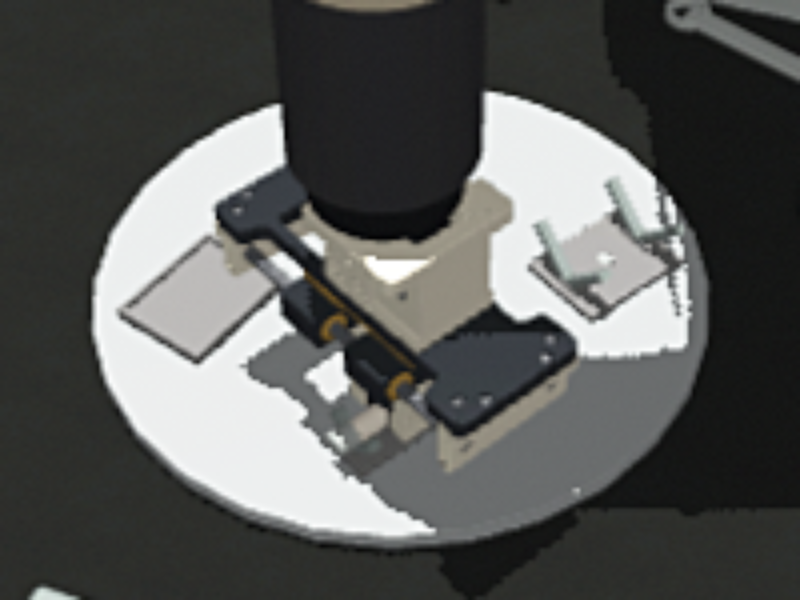

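The gripper is in line with the slim holder, and the thick holder at crop (605,260) is now unobstructed, with its trough running up-right. I'm lowering the last bit and releasing.

```bash
python3 -m inch '[1,0,0,1.5,0,0,0, 1,0,0,1.5,0,0,0, 1,0,0,1.5,0,0,0]'
python3 -m inch '[0.6,0,0,0,0,0,0, 0.6,0,0,0,0,0,0, 0.6,0,0,0,0,0,0, 0.6,0,0,0,0,0,0, 0.6,0,0,0,0,0,0]'
python3 -m inch '[0.6,0,0,-20,0,0,0, 0.5,0,0,-60,0,0,0, 0.3,0,0,-105,0,0,0, 0,0,0,-150,0,0,0, 0,0,0,-150,0,0,0]'
python3 - <<'E'
from h import *
for c in ["wrist","scene","side"]:
    s=ctrl.snapshot(c); f=c=="wrist"; print(c)
    if c=="scene":
        P=plane(s,[[363.75,265],[380,253.75]],.04);print("thick dir",P,np.degrees(np.arctan2(*(P[1]-P[0])[::-1])))
    for n,z in [("slim_fuse",.041),("slim_holder",.04),("thick_holder",.05)]:
        print(n,rect(s,n,z,f),[(np.round(d["location"],4),round(d["p"],2)) for d in ctrl.mark_of(s,n)[:4]])
go(.589,.369,.2,-94)
E
```

```text
clock: 10.15
tool_pos: [0.6704, 0.0697, 0.2155]
orientation: [180.0, -0.0, -28.0]
force: [-4.2, -2.4, 7.7]
opening: 0.0133
gripper_force: 30.0
clock: 10.65
tool_pos: [0.6705, 0.07, 0.214]
orientation: [180.0, 0.0, -28.0]
force: [0.2, -0.6, -0.3]
opening: 0.0351
gripper_force: 0.0
clock: 11.15
tool_pos: [0.6721, 0.0702, 0.3722]
orientation: [-179.6, -0.5, -28.0]
force: [-0.7, 0.6, 0.3]
opening: 0.0616
gripper_force: 0.0
wrist
slim_fuse [(0.62, [324, 234], [667.0, 71.0], [88.0, 14.0], -27.5)] [(array([0.6692, 0.0673, 0.0414]), 0.71)]
slim_holder [(0.8, [324, 231], [669.0, 71.0], [74.0, 36.0], -27.9)] [(array([0.6665, 0.0726, 0.0218]), 0.81)]
thick_holder [(0.95, [334, 367], [548.0, 122.0], [58.0, 30.0], 60.2)] [(array([0.5154, 0.1411, 0.0258]), 0.76)]
scene
thick dir [[0.53230688 0.12757396]
 [0.48365371 0.15247088]] 152.90015279087496
slim_fuse [(0.73, [465, 320], [609.0, 366.0], [74.0, 32.0], 83.5), (0.47, [318, 301], [668.0, 68.0], [87.0, 15.0], -27.9), (0.43, [193, 193], [432.0, -402.0], [90.0, 18.0], -5.4)] [(array([0.6678, 0.0662, 0.0391]), 0.68), (array([ 0.4018, -0.4314,  0.007 ]), 0.64), (array([ 0.2957, -0.337 ,  0.0074]), 0.59)]
slim_holder [] [(array([0.665 , 0.0689, 0.022 ]), 0.6), (array([0.6731, 0.0644, 0.0393]), 0.57)]
thick_holder [(0.57, [371, 264], [524.0, 142.0], [95.0, 80.0], -29.5)] [(array([0.5119, 0.136 , 0.0193]), 0.89)]
side
slim_fuse [(0.75, [389, 412], [388.0, -449.0], [85.0, 16.0], -5.2), (0.52, [378, 217], [669.0, 69.0], [81.0, 25.0], -31.8)] [(array([ 0.4044, -0.4301,  0.0072]), 0.97), (array([ 0.3001, -0.3389,  0.0082]), 0.85), (array([0.6631, 0.0684, 0.0439]), 0.57)]
slim_holder [(0.72, [375, 223], [652.0, 48.0], [72.0, 40.0], -26.0)] [(array([0.665 , 0.0726, 0.0226]), 0.61)]
thick_holder [(0.92, [313, 222], [506.0, 120.0], [112.0, 71.0], 63.3)] [(array([0.5144, 0.139 , 0.0225]), 0.68)]
shift [-212.4 -225.7    4.9] turn [-0. -0. 66.] pose [0.6704 0.0699 0.3642] [-180.   -0.  -28.]
```

The slim fuse is seated (centre 0.668, 0.070; yaw −28 matches the holder). Next is the thick fuse.

```bash
python3 -m inch '[0,-32,-34,5,0,0,0, 0,-64,-68,5,0,0,0, 0,-96,-102,5,0,0,0, 0,-128,-136,5,0,0,0, 0,-160,-170,5,0,0,0]'
python3 -m inch '[0,-30,-32,0,0,0,8, 0,-52,-56,0,0,0,16, 0,-52,-56,0,0,0,24, 0,-52,-56,0,0,0,32, 0,-52,-56,0,0,0,40]'
python3 -m inch '[0,0,0,0,0,0,8, 0,0,0,0,0,0,16, 0,0,0,0,0,0,26, 0,0,0,0,0,0,26]'
python3 - <<'E'
from h import *
s=ctrl.snapshot("wrist"); cv2.imwrite("pics/w3.png",s["frame"][:,:,::-1])
for n,z in [("thick_fuse",.016),("thick_holder",.05),("jar",.05)]:
    print(n,rect(s,n,z,True),[(np.round(d["location"],4),round(d["p"],2)) for d in ctrl.mark_of(s,n)[:2]])
go(.589,.369,.2,-94)
E
```

```text
clock: 12.7
tool_pos: [0.6084, 0.2969, 0.3594]
orientation: [-180.0, -0.0, -28.0]
force: [0.3, 0.1, -0.8]
opening: 0.0875
gripper_force: 0.0
clock: 13.2
tool_pos: [0.5892, 0.3697, 0.359]
orientation: [180.0, -0.0, -68.3]
force: [-0.2, -0.1, -0.2]
opening: 0.088
gripper_force: 0.0
clock: 13.6
tool_pos: [0.5895, 0.3691, 0.3591]
orientation: [180.0, -0.0, -94.2]
force: [0.6, -1.3, -1.0]
opening: 0.0878
gripper_force: 0.0
thick_fuse [(0.72, [319, 223], [589.0, 371.0], [81.0, 25.0], 84.9)] [(array([0.5856, 0.3692, 0.0163]), 0.89)]
thick_holder [(0.7, [405, 4], [508.0, 187.0], [24.0, 10.0], 1.8)] []
jar [(0.84, [405, 284], [520.0, 422.0], [45.0, 37.0], 56.1)] [(array([ 5.076e-01,  4.315e-01, -3.000e-04]), 0.62)]
shift [ 0.1  0.5 -0.1] turn [0.  0.  0.1] pose [0.5895 0.3691 0.3592] [180.    0.  -93.9]
```

View pics/w3.png

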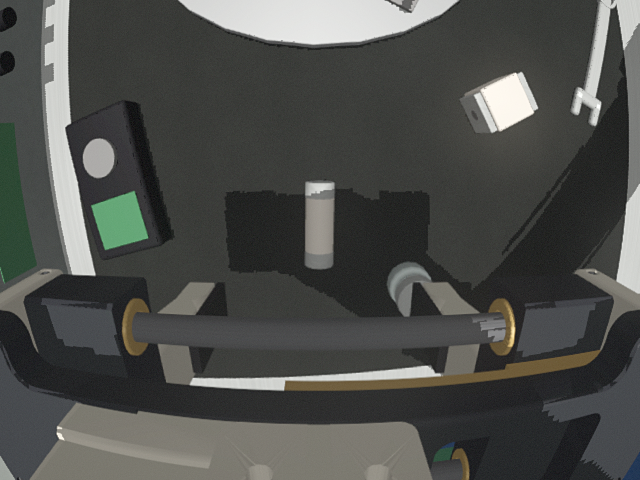

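The thick fuse is at (319,223), straight under the gripper, and the jar at (405,284) is clear of the finger path with the fingers part-closed. I'm descending.

```bash
python3 -m inch '[0.4,0,1,35,0,0,-1, 0.4,0,1,70,0,0,-1, 0.4,0,1,105,0,0,-1, 0.4,0,1,130,0,0,-1, 0.4,0,1,140,0,0,-1]'
python3 -m inch '[0.4,0,0,18,0,0,0, 0.4,0,0,33,0,0,0, 0.4,0,0,35,0,0,0, 0.4,0,0,35,0,0,0]'
python3 -m inch '[1,0,0,0,0,0,0, 1,0,0,0,0,0,0, 1,0,0,0,0,0,0, 1,0,0,0,0,0,0, 1,0,0,0,0,0,0]'
python3 -m inch '[1,0,0,-5,0,0,0, 1,0,0,-40,0,0,0, 1,0,0,-80,0,0,0, 1,0,0,-120,0,0,0, 1,0,0,-155,0,0,0]'
python3 - <<'E'
from h import *
go(.5145,.139,.2,-28.5)
E
```

```text
clock: 14.45
tool_pos: [0.5878, 0.3685, 0.2161]
orientation: [179.8, -0.2, -93.0]
force: [1.0, -0.3, 1.2]
opening: 0.0547
gripper_force: 0.0
clock: 14.85
tool_pos: [0.5886, 0.3692, 0.1843]
orientation: [-180.0, -0.0, -93.0]
force: [0.8, 0.6, 0.3]
opening: 0.0526
gripper_force: 0.0
clock: 15.35
tool_pos: [0.5886, 0.3693, 0.1847]
orientation: [-180.0, 0.0, -93.0]
force: [0.5, 0.1, 2.7]
opening: 0.0251
gripper_force: 29.8
clock: 15.85
tool_pos: [0.5884, 0.369, 0.3414]
orientation: [-180.0, 0.0, -93.0]
force: [0.5, 1.8, -1.8]
opening: 0.0252
gripper_force: 29.8
shift [233.6  61.6 -18. ] turn [ -0.    0.  -64.5] pose [0.5884 0.369  0.3414] [-180.    0.  -93.]
```

```bash
python3 -m inch '[1,20,5,-18,0,0,0, 1,55,14,-18,0,0,0, 1,95,25,-18,0,0,0, 1,135,36,-18,0,0,0, 1,170,45,-18,0,0,0]'
python3 -m inch '[1,30,8,0,0,0,-8, 1,50,13,0,0,0,-16, 1,64,17,0,0,0,-24, 1,64,17,0,0,0,-32, 1,64,17,0,0,0,-40]'
python3 -m inch '[1,0,0,0,0,0,-8, 1,0,0,0,0,0,-16, 1,0,0,0,0,0,-24.5, 1,0,0,0,0,0,-24.5]'
python3 - <<'E'
from h import *
for c in ["wrist","scene"]:
    s=ctrl.snapshot(c); cv2.imwrite("pics/x4%s.png"%c,s["frame"][:,:,::-1]); f=c=="wrist"
    for n,z in [("thick_holder",.027),("thick_holder",.057),("block_tray",.029),("stub_tray",.029)]:
        print(n,rect(s,n,z,f),[(np.round(d["location"],4),round(d["p"],2)) for d in ctrl.mark_of(s,n)[:2]])
go(.5145,.139,.2,-28.5)
E
```

```text
clock: 16.35
tool_pos: [0.5334, 0.1999, 0.3573]
orientation: [180.0, -0.0, -93.0]
force: [1.3, -0.3, -1.1]
opening: 0.0253
gripper_force: 29.8
clock: 16.85
tool_pos: [0.5138, 0.138, 0.3575]
orientation: [-180.0, 0.0, -52.8]
force: [-0.2, 0.5, -1.3]
opening: 0.0254
gripper_force: 29.8
clock: 17.25
tool_pos: [0.514, 0.1386, 0.3573]
orientation: [180.0, 0.0, -28.4]
force: [0.3, 0.6, -1.8]
opening: 0.0255
gripper_force: 29.8
thick_holder [(0.62, [313, 212], [511.0, 143.0], [81.0, 65.0], -30.2)] [(array([0.5151, 0.1412, 0.0239]), 0.55)]
thick_holder [(0.62, [313, 212], [518.0, 140.0], [73.0, 59.0], -30.2)] [(array([0.5151, 0.1412, 0.0239]), 0.55)]
block_tray [(0.74, [469, 29], [611.0, -65.0], [66.0, 59.0], 74.1)] [(array([ 0.6202, -0.0719,  0.0241]), 0.86)]
stub_tray [(0.89, [484, 198], [467.0, -7.0], [63.0, 62.0], -3.5)] [(array([ 0.4637, -0.008 ,  0.0206]), 0.77)]
thick_holder [(0.74, [371, 264], [503.0, 135.0], [96.0, 81.0], -29.5)] [(array([0.512 , 0.1357, 0.0215]), 0.74)]
thick_holder [(0.74, [371, 264], [531.0, 142.0], [92.0, 77.0], -29.5)] [(array([0.512 , 0.1357, 0.0215]), 0.74)]
block_tray [(0.84, [271, 274], [622.0, -68.0], [82.0, 74.0], -16.3)] [(array([ 0.6207, -0.0683,  0.0269]), 0.94)]
stub_tray [(0.59, [319, 238], [469.0, -8.0], [63.0, 58.0], 20.3)] [(array([ 0.4676, -0.0117,  0.0186]), 0.64)]
shift [ 0.1 -0.4 -2.1] turn [-0. -0. -0.] pose [0.5142 0.1388 0.3572] [-180.    -0.   -28.5]
```

View pics/x4wrist.png

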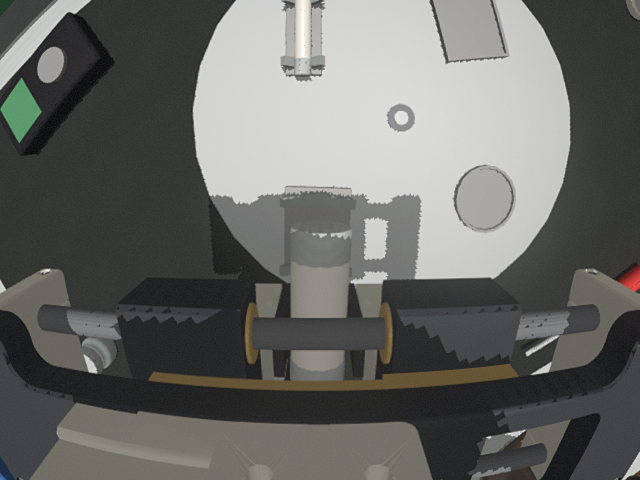

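The fuse (col 320) is centred on the thick holder's base edge (285–352, 187). The yaw agrees, and the slim fuse shows seated at (303,35). I'm lowering it.

```bash
python3 -m inch '[1,0,0,30,0,0,0, 1,0,0,65,0,0,0, 1,0,0,95,0,0,0, 1,0,0,112,0,0,0, 1,0,0,118,0,0,0]'
python3 -m inch '[1,0,0,6,0,0,0, 1,0,0,12,0,0,0, 1,0,0,17,0,0,0, 1,0,0,20,0,0,0, 1,0,0,20,0,0,0]'
python3 -m inch '[1,0,0,1.5,0,0,0, 1,0,0,1.5,0,0,0]'
```

```text
clock: 18.65
tool_pos: [0.5137, 0.1384, 0.2372]
orientation: [179.8, 0.1, -28.5]
force: [-0.3, 0.1, -0.4]
opening: 0.0254
gripper_force: 29.8
clock: 19.15
tool_pos: [0.5144, 0.1389, 0.2193]
orientation: [-180.0, -0.0, -28.5]
force: [-0.3, -0.6, -1.7]
opening: 0.0253
gripper_force: 29.8
clock: 19.35
tool_pos: [0.5147, 0.1392, 0.2183]
orientation: [-179.9, -0.1, -28.5]
force: [-0.1, 1.0, 0.7]
opening: 0.0255
gripper_force: 29.8
```

```bash
python3 -m inch '[1,0,0,1,0,0,0, 1,0,0,1,0,0,0]'
python3 -m inch '[0.5,0,0,0,0,0,0, 0.5,0,0,0,0,0,0, 0.5,0,0,0,0,0,0, 0.5,0,0,0,0,0,0]'
python3 -m inch '[0.4,0,0,-20,0,0,0, 0.3,0,0,-60,0,0,0, 0,0,0,-100,0,0,0, 0,0,0,-142,0,0,0, 0,0,0,-142,0,0,0]'
python3 - <<'E'
from h import *
for c in ["wrist","scene","side"]:
    s=ctrl.snapshot(c); f=c=="wrist"; print(c)
    for n,z in [("thick_fuse",.049),("thick_holder",.05),("block_fuse",.043)]:
        print(n,rect(s,n,z,f),[(np.round(d["location"],4),round(d["p"],2)) for d in ctrl.mark_of(s,n)[:4]])
go(.418,.266,.2,0)
E
```

```text
clock: 19.55
tool_pos: [0.5148, 0.1393, 0.2179]
orientation: [-179.9, -0.1, -28.5]
force: [-1.5, 2.4, 8.9]
opening: 0.0257
gripper_force: 29.8
clock: 19.95
tool_pos: [0.514, 0.1386, 0.2164]
orientation: [180.0, 0.0, -28.5]
force: [-0.0, -0.2, 0.4]
opening: 0.0432
gripper_force: 0.0
clock: 20.45
tool_pos: [0.5157, 0.1393, 0.3646]
orientation: [-179.5, -0.3, -28.5]
force: [0.9, 0.3, -0.6]
opening: 0.0781
gripper_force: 0.0
wrist
thick_fuse [(0.97, [321, 233], [514.0, 141.0], [80.0, 26.0], -30.6)] [(array([0.5115, 0.1427, 0.0492]), 0.65)]
thick_holder [(0.84, [321, 231], [515.0, 140.0], [74.0, 59.0], -29.8)] []
block_fuse [(0.73, [258, 366], [423.0, 261.0], [66.0, 49.0], 60.4)] [(array([ 0.4182,  0.2672, -0.0015]), 0.82)]
scene
thick_fuse [(0.85, [371, 258], [514.0, 138.0], [88.0, 29.0], -30.1), (0.67, [432, 252], [442.0, 265.0], [91.0, 54.0], 20.2)] [(array([0.5212, 0.1397, 0.049 ]), 0.83)]
thick_holder [(0.97, [373, 267], [525.0, 142.0], [93.0, 79.0], -31.0)] [(array([0.5146, 0.1381, 0.0192]), 0.76)]
block_fuse [(0.56, [432, 252], [435.0, 266.0], [91.0, 54.0], 20.4)] [(array([0.4161, 0.2645, 0.    ]), 0.91)]
side
thick_fuse [(0.54, [313, 215], [516.0, 143.0], [75.0, 53.0], -26.0)] [(array([0.5194, 0.1437, 0.0515]), 0.58)]
thick_holder [(0.55, [312, 224], [508.0, 124.0], [112.0, 71.0], 62.3), (0.46, [263, 211], [404.0, 219.0], [117.0, 64.0], 73.2)] [(array([ 0.4647, -0.0032,  0.0204]), 0.62)]
block_fuse [(0.94, [264, 211], [408.0, 234.0], [123.0, 65.0], 70.7), (0.49, [313, 215], [519.0, 151.0], [77.0, 59.0], -26.0)] [(array([ 0.4656, -0.0061,  0.0219]), 0.71)]
shift [-145.3  -65.8   -0.6] turn [ -0.   -0.  -28.5] pose [0.5142 0.1388 0.3587] [-180.    -0.   -28.5]
```

The thick fuse is seated (0.514, 0.140). On to the block.

```bash
python3 -m inch '[0,-35,-16,0,0,0,0, 0,-75,-34,0,0,0,0, 0,-115,-52,0,0,0,0, 0,-145,-66,0,0,0,0, 0,-145,-66,0,0,0,0]'
python3 -m inch '[0,0,0,0,0,0,0]'
python3 - <<'E'
from h import *
s=ctrl.snapshot("wrist"); cv2.imwrite("pics/w5.png",s["frame"][100:340,180:500,::-1].repeat(2,0).repeat(2,1))
print([rect(s,"block_fuse",z,True) for z in (.003,.043)],[(np.round(d["location"],4),round(d["p"],2)) for d in ctrl.mark_of(s,"block_fuse")[:4]])
go(.418,.266,.2,-28.5)
E
```

```text
clock: 22.0
tool_pos: [0.4167, 0.2684, 0.359]
orientation: [-179.9, 0.0, -28.3]
force: [0.4, -0.2, 0.8]
opening: 0.0874
gripper_force: 0.0
clock: 22.1
tool_pos: [0.418, 0.2666, 0.3588]
orientation: [-180.0, -0.0, -28.4]
force: [-0.0, -0.6, 0.2]
opening: 0.0877
gripper_force: 0.0
[[(0.79, [320, 226], [412.0, 268.0], [65.0, 49.0], 25.5)], [(0.79, [320, 226], [421.0, 264.0], [57.0, 44.0], 25.5)]] [(array([0.4168, 0.2668, 0.0031]), 0.89)]
shift [-1.1 -0.2 -0.7] turn [ 0.  -0.  -0.1] pose [0.4188 0.2653 0.3586] [180.   -0.  -28.6]
```

View pics/w5.png

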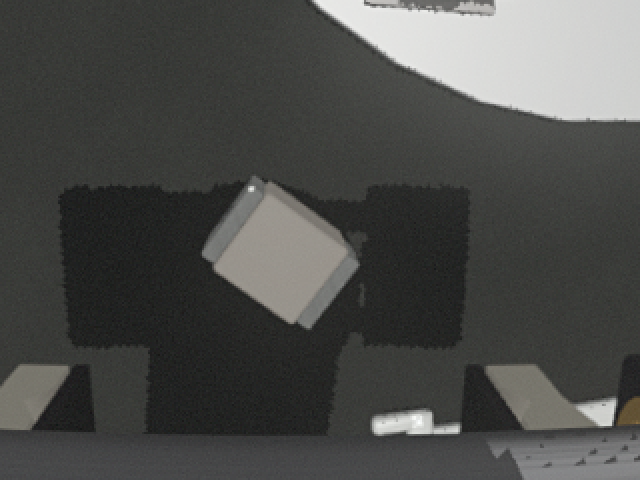

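The block is at crop (285,253), with end plates upper-left and lower-right, so the long axis is at yaw ≈25°, agreeing with the fit (57×44 at 25.5°). I'm turning the tool by −54° and gripping across the width.

```bash
python3 -m inch '[0.2,0,0,20,0,0,-8, 0.2,0,0,40,0,0,-16, 0.2,0,0,60,0,0,-24, 0.2,0,0,70,0,0,-32, 0.2,0,0,70,0,0,-40]'
python3 -m inch '[0.2,0,0,0,0,0,-8, 0.2,0,0,20,0,0,-14, 0.2,0,0,45,0,0,-14, 0.2,0,0,60,0,0,-14, 0.2,0,0,60,0,0,-14]'
python3 - <<'E'
from h import *
go(.419,.266,.026,25.5)
E
```

```text
clock: 22.8
tool_pos: [0.4185, 0.2647, 0.2869]
orientation: [179.9, 0.1, 11.7]
force: [-0.3, 0.5, -0.1]
opening: 0.0705
gripper_force: 0.0
clock: 23.3
tool_pos: [0.4183, 0.2646, 0.2267]
orientation: [179.9, 0.2, 25.4]
force: [-0.3, -0.3, 0.2]
opening: 0.0699
gripper_force: 0.0
shift [ 1.4 -1.1 41.4] turn [ 0.1  0.2 -0.1] pose [0.4183 0.2646 0.2267] [179.9   0.2  25.4]
```

```bash
python3 -m inch '[0.2,1,-1,20,0,0,0, 0.2,1,-1,35,0,0,0, 0.2,1,-1,41,0,0,0, 0.2,1,-1,41,0,0,0]'
python3 -m inch '[1,1,-1,0,0,0,0, 1,0,0,0,0,0,0, 1,0,0,0,0,0,0, 1,0,0,0,0,0,0, 1,0,0,0,0,0,0]'
python3 -m inch '[1,0,0,-5,0,0,0, 1,0,0,-40,0,0,0, 1,0,0,-80,0,0,0, 1,0,0,-120,0,0,0, 1,0,0,-165,0,0,0]'
python3 - <<'E'
from h import *
go(.621,-.069,.2,-15.8)
E
```

```text
clock: 23.7
tool_pos: [0.4191, 0.267, 0.1876]
orientation: [180.0, 0.0, 25.4]
force: [0.8, -0.0, -0.4]
opening: 0.0703
gripper_force: 0.0
clock: 24.2
tool_pos: [0.4189, 0.2673, 0.1881]
orientation: [180.0, -0.0, 25.5]
force: [-0.8, -1.0, 4.2]
opening: 0.0394
gripper_force: 30.0
clock: 24.7
tool_pos: [0.4182, 0.2668, 0.3538]
orientation: [180.0, 0.1, 25.5]
force: [0.8, 1.8, -2.9]
opening: 0.0402
gripper_force: 30.0
shift [ 38.7 390.4  -5.4] turn [ 0.1  0.1 41.3] pose [0.4182 0.2668 0.3538] [1.80e+02 1.00e-01 2.55e+01]
```

```bash
python3 -m inch '[1,2,25,-5,0,0,0, 1,6,65,-5,0,0,0, 1,11,110,-5,0,0,0, 1,15,155,-5,0,0,0, 1,20,200,-5,0,0,0]'
python3 -m inch '[1,4,45,0,0,0,5, 1,9,90,0,0,0,13, 1,14,135,0,0,0,21, 1,18,170,0,0,0,29, 1,19,190,0,0,0,35]'
python3 - <<'E'
from h import *
s=ctrl.snapshot("wrist"); cv2.imwrite("pics/w6.png",s["frame"][:,:,::-1])
for z in (.029,): print(rect(s,"block_tray",z,True),rect(s,"block_fuse",.18,True),[(np.round(d["location"],4),round(d["p"],2)) for d in ctrl.mark_of(s,"block_tray")[:4]])
go(.621,-.069,.2,-15.8)
E
```

```text
clock: 25.2
tool_pos: [0.5231, 0.0938, 0.3579]
orientation: [-180.0, -0.0, 25.5]
force: [2.4, 1.5, -1.8]
opening: 0.0402
gripper_force: 30.0
clock: 25.7
tool_pos: [0.6226, -0.0704, 0.357]
orientation: [180.0, 0.1, -10.0]
force: [-0.0, 0.2, -1.5]
opening: 0.0398
gripper_force: 30.0
[(0.96, [319, 214], [633.0, -72.0], [63.0, 55.0], 74.4)] [(0.57, [318, 307], [614.0, -68.0], [73.0, 50.0], -10.0), (0.57, [627, 275], [599.0, -256.0], [30.0, 14.0], 58.6), (0.17, [162, 207], [681.0, -2.0], [40.0, 21.0], -28.7)] [(array([ 0.6205, -0.069 ,  0.0216]), 0.93)]
shift [-0.3  0.7 -2.2] turn [0.  0.1 6.3] pose [ 0.6215 -0.0683  0.3571] [-1.8e+02  1.0e-01 -9.5e+00]
```

View pics/w6.png

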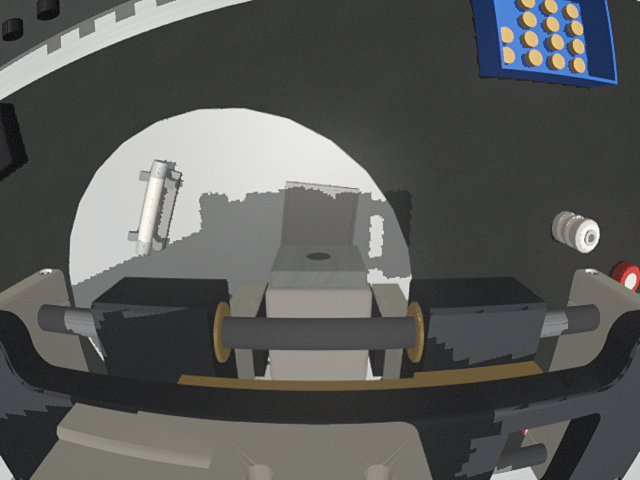

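The slim fuse rests in its holder at (152,205), and the held block (318,265) is over the tray (320,215), 6° short in yaw. I'm correcting that and lowering.

```bash
python3 -m inch '[1,0,0.5,20,0,0,6.3, 1,0,0.5,55,0,0,6.3, 1,0,0.5,90,0,0,6.3, 1,0,0.5,115,0,0,6.3, 1,0,0.5,125,0,0,6.3]'
python3 -m inch '[1,0,0,6,0,0,0, 1,0,0,12,0,0,0, 1,0,0,17,0,0,0, 1,0,0,19,0,0,0, 1,0,0,19,0,0,0]'
python3 -m inch '[1,0,0,1.5,0,0,0, 1,0,0,1.5,0,0,0]'
python3 -m inch '[1,0,0,1,0,0,0, 1,0,0,1,0,0,0]'
```

```text
clock: 26.4
tool_pos: [0.6202, -0.0675, 0.2302]
orientation: [179.9, 0.2, -15.7]
force: [0.1, -0.2, -2.6]
opening: 0.0401
gripper_force: 30.0
clock: 26.9
tool_pos: [0.6217, -0.0685, 0.214]
orientation: [-180.0, -0.0, -15.8]
force: [-0.1, -0.2, -1.5]
opening: 0.0399
gripper_force: 30.0
clock: 27.1
tool_pos: [0.6217, -0.0686, 0.2123]
orientation: [-180.0, -0.0, -15.8]
force: [-0.1, 0.3, -2.2]
opening: 0.0396
gripper_force: 30.0
clock: 27.3
tool_pos: [0.6216, -0.0685, 0.2112]
orientation: [-180.0, -0.0, -15.8]
force: [0.4, -0.9, -1.4]
opening: 0.0402
gripper_force: 30.0
```

```bash
python3 -m inch '[1,0,0,0.7,0,0,0, 1,0,0,1.2,0,0,0, 1,0,0,1.2,0,0,0]'
python3 -m inch '[1,0,0,0.5,0,0,0, 1,0,0,0.5,0,0,0]'
```

```text
clock: 27.6
tool_pos: [0.6217, -0.0685, 0.2102]
orientation: [180.0, -0.0, -15.8]
force: [-0.4, 0.2, 0.8]
opening: 0.0402
gripper_force: 30.0
clock: 27.8
tool_pos: [0.6216, -0.0685, 0.2101]
orientation: [180.0, -0.0, -15.8]
force: [-2.6, 0.1, 4.9]
opening: 0.0397
gripper_force: 30.0
```

```bash
python3 -m inch '[0.3,0,0,0,0,0,0, 0.3,0,0,0,0,0,0, 0.3,0,0,0,0,0,0, 0.3,0,0,0,0,0,0]'
python3 -m inch '[0.3,0,0,-10,0,0,0, 0.3,0,0,-50,0,0,0, 0,0,0,-100,0,0,0, 0,0,0,-150,0,0,0, 0,0,0,-150,0,0,0]'
python3 - <<'E'
from h import *
s=ctrl.snapshot("wrist")
print(rect(s,"block_tray",.029,True),rect(s,"block_fuse",.065,True),[(np.round(d["location"],4),round(d["p"],2)) for d in ctrl.mark_of(s,"block_fuse")[:4]])
print([(np.round(d["location"],4),round(d["p"],2)) for d in ctrl.mark_of(s,"stub")[:4]])
go(.577,-.331,.2,-15.8)
E
```

```text
clock: 28.2
tool_pos: [0.6217, -0.0685, 0.2094]
orientation: [180.0, -0.0, -15.8]
force: [0.5, 0.3, -0.2]
opening: 0.0602
gripper_force: 0.0
clock: 28.7
tool_pos: [0.6235, -0.0686, 0.3687]
orientation: [-179.8, -0.7, -15.8]
force: [0.7, 0.3, -0.2]
opening: 0.0799
gripper_force: 0.0
[(0.67, [325, 221], [621.0, -69.0], [78.0, 62.0], -15.7)] [(0.94, [320, 239], [624.0, -68.0], [59.0, 40.0], -16.3)] [(array([ 0.6185, -0.0693,  0.0231]), 0.79)]
[(array([ 0.5744, -0.3323,  0.0006]), 0.82)]
shift [ 29.1 264.5  -0.6] turn [ 0.   0.1 -0. ] pose [ 0.6212 -0.0685  0.3586] [ 1.80e+02  1.00e-01 -1.58e+01]
```

The block is in the tray (0.622, −0.068, yaw −16). Now the stub.

```bash
python3 -m inch '[0,5,45,0,0,0,0, 0,10,90,0,0,0,0, 0,15,135,0,0,0,0, 0,20,180,0,0,0,0, 0,25,225,0,0,0,0]'
python3 -m inch '[0,4,40,0,0,0,0, 0,4,40,0,0,0,0]'
python3 - <<'E'
from h import *
s=ctrl.snapshot("wrist"); cv2.imwrite("pics/w7.png",s["frame"][:,:,::-1])
print(rect(s,"stub",.03,True),[(np.round(d["location"],4),round(d["p"],2)) for d in ctrl.mark_of(s,"stub")[:4]],[(np.round(d["location"],4),round(d["p"],2)) for d in ctrl.mark_of(s,"knob")[:4]])
go(.576,-.331,.2,-15.8)
E
```

```text
clock: 29.45
tool_pos: [0.5837, -0.2933, 0.358]
orientation: [180.0, 0.2, -15.8]
force: [1.1, -0.0, -0.3]
opening: 0.0877
gripper_force: 0.0
clock: 29.65
tool_pos: [0.5758, -0.3355, 0.3573]
orientation: [180.0, 0.2, -16.1]
force: [-1.4, 0.5, -0.9]
opening: 0.0876
gripper_force: 0.0
[(0.76, [312, 229], [575.0, -329.0], [43.0, 34.0], -10.9)] [(array([ 0.5705, -0.3341,  0.0054]), 0.69)] [(array([ 0.4956, -0.4303,  0.0009]), 0.75)]
shift [-1.2  0.5 -0.9] turn [-0.   0.1 -0. ] pose [ 0.5773 -0.3309  0.3584] [-1.80e+02  1.00e-01 -1.58e+01]
```

View pics/w7.png

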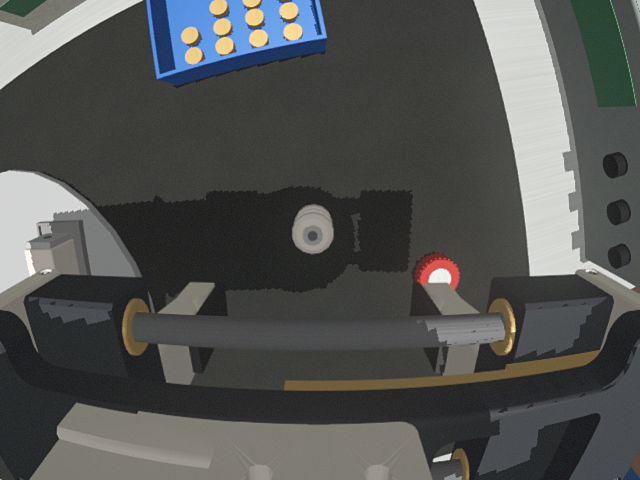

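The stub is at (312,229) under the gripper and the knob at (437,272) is clear. I'm descending part-closed.

```bash
python3 -m inch '[0.2,-2,0,35,0,0,0, 0.2,-2,0,70,0,0,0, 0.2,-2,0,105,0,0,0, 0.2,-2,0,130,0,0,0, 0.2,-2,0,135,0,0,0]'
python3 -m inch '[0.2,0,0,18,0,0,0, 0.2,0,0,33,0,0,0, 0.2,0,0,37,0,0,0, 0.2,0,0,37,0,0,0]'
python3 -m inch '[1,0,0,0,0,0,0, 1,0,0,0,0,0,0, 1,0,0,0,0,0,0, 1,0,0,0,0,0,0, 1,0,0,0,0,0,0]'
python3 -m inch '[1,0,0,0,0,0,0, 1,0,0,-5,0,0,0, 1,0,0,-40,0,0,0, 1,0,0,-80,0,0,0, 1,0,0,-120,0,0,0]'
python3 -m inch '[1,0,0,-20,0,0,0, 1,0,0,-50,0,0,0, 1,0,0,-50,0,0,0]'
python3 - <<'E'
from h import *
go(.4655,-.0075,.2,-15.8)
E
```

```text
clock: 30.35
tool_pos: [0.5746, -0.329, 0.2209]
orientation: [-180.0, 0.3, -15.7]
force: [-0.8, 0.4, 0.3]
opening: 0.0701
gripper_force: 0.0
clock: 30.75
tool_pos: [0.5755, -0.3305, 0.1874]
orientation: [180.0, 0.0, -15.8]
force: [0.1, 0.7, -0.2]
opening: 0.0698
gripper_force: 0.0
clock: 31.25
tool_pos: [0.5754, -0.3309, 0.1878]
orientation: [-180.0, -0.0, -15.8]
force: [0.7, 0.3, -0.2]
opening: 0.0357
gripper_force: 0.0
clock: 31.75
tool_pos: [0.5751, -0.3307, 0.3086]
orientation: [180.0, 0.1, -15.8]
force: [0.7, 0.1, -1.7]
opening: 0.0338
gripper_force: 30.0
clock: 32.05
tool_pos: [0.5762, -0.3313, 0.3628]
orientation: [179.9, -0.4, -15.8]
force: [1.3, 0.7, -0.2]
opening: 0.0335
gripper_force: 30.0
shift [-194.6 -281.4    1.7] turn [ 0.1 -0.4  0. ] pose [ 0.5762 -0.3313  0.3628] [179.9  -0.4 -15.8]
```

```bash
python3 -m inch '[1,-12,-17,2,0,0,0, 1,-34,-49,2,0,0,0, 1,-57,-82,2,0,0,0, 1,-80,-115,2,0,0,0, 1,-103,-149,2,0,0,0]'
python3 -m inch '[1,-23,-33,0,0,0,0, 1,-46,-66,0,0,0,0, 1,-69,-99,0,0,0,0, 1,-85,-123,0,0,0,0, 1,-91,-132,0,0,0,0]'
python3 -m inch '[1,0,0,0,0,0,0]'
python3 - <<'E'
from h import *
s=ctrl.snapshot("wrist"); cv2.imwrite("pics/w8.png",s["frame"][:,:,::-1])
print(rect(s,"stub_tray",.029,True),rect(s,"stub",.2,True),[(np.round(d["location"],4),round(d["p"],2)) for d in ctrl.mark_of(s,"stub_tray")[:4]])
go(.4655,-.0075,.2,-15.8)
E
```

```text
clock: 32.55
tool_pos: [0.5159, -0.1582, 0.3551]
orientation: [180.0, 0.0, -15.9]
force: [0.3, 1.5, -1.0]
opening: 0.0335
gripper_force: 30.0
clock: 33.05
tool_pos: [0.4643, -0.0058, 0.3556]
orientation: [-180.0, -0.0, -15.7]
force: [0.1, -0.2, -1.5]
opening: 0.0335
gripper_force: 30.0
clock: 33.15
tool_pos: [0.4649, -0.0065, 0.3556]
orientation: [-180.0, -0.0, -15.7]
force: [0.4, -1.3, -0.9]
opening: 0.0336
gripper_force: 30.0
[(0.82, [320, 225], [467.0, -7.0], [62.0, 61.0], -34.5)] [(0.96, [318, 317], [465.0, -4.0], [54.0, 36.0], -9.5)] [(array([ 0.4649, -0.0069,  0.0212]), 0.58)]
shift [-0.3 -0.7 -4. ] turn [ 0.   0.  -0.1] pose [ 0.4656 -0.0082  0.3553] [180.    0.  -15.9]
```

View pics/w8.png

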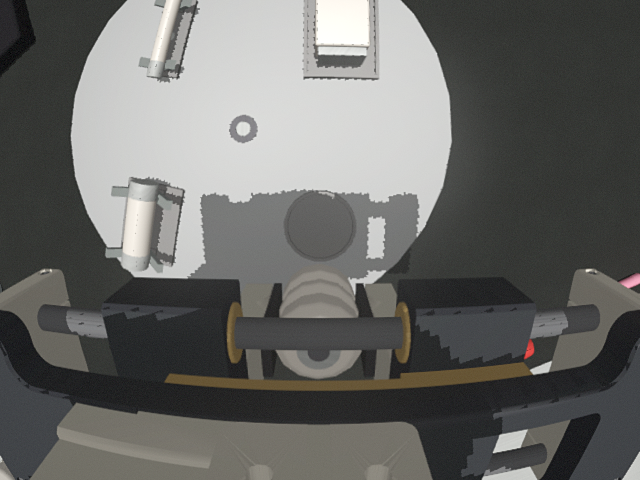

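The stub is held upright above the round tray (320,225), and the other three parts all sit in their holders. I'm lowering it.

```bash
python3 -m inch '[1,0,0,20,0,0,0, 1,0,0,55,0,0,0, 1,0,0,90,0,0,0, 1,0,0,115,0,0,0, 1,0,0,124,0,0,0]'
python3 -m inch '[1,0,0,6,0,0,0, 1,0,0,12,0,0,0, 1,0,0,17,0,0,0, 1,0,0,19,0,0,0, 1,0,0,19,0,0,0]'
python3 -m inch '[1,0,0,1,0,0,0, 1,0,0,1.5,0,0,0, 1,0,0,1.5,0,0,0]'
python3 -m inch '[1,0,0,0.5,0,0,0, 1,0,0,0.5,0,0,0]'
```

```text
clock: 33.85
tool_pos: [0.4647, -0.0088, 0.229]
orientation: [179.8, 0.2, -15.9]
force: [-0.2, -0.6, 0.1]
opening: 0.0335
gripper_force: 30.0
clock: 34.35
tool_pos: [0.4655, -0.0075, 0.2127]
orientation: [-180.0, -0.0, -15.8]
force: [0.6, 0.4, -1.3]
opening: 0.0337
gripper_force: 30.0
clock: 34.65
tool_pos: [0.4654, -0.0075, 0.2111]
orientation: [-180.0, -0.0, -15.8]
force: [0.1, -0.1, -0.5]
opening: 0.0333
gripper_force: 30.0
clock: 34.85
tool_pos: [0.4654, -0.0075, 0.2105]
orientation: [-180.0, -0.0, -15.8]
force: [-0.1, -0.4, -1.0]
opening: 0.0332
gripper_force: 30.0
```

```bash
python3 -m inch '[1,0,0,0.7,0,0,0, 1,0,0,0.7,0,0,0]'
python3 -m inch '[1,0,0,0.5,0,0,0, 1,0,0,0.5,0,0,0]'
```

```text
clock: 35.05
tool_pos: [0.4653, -0.0076, 0.2097]
orientation: [180.0, 0.0, -15.8]
force: [0.8, -0.7, -1.1]
opening: 0.0334
gripper_force: 30.0
clock: 35.25
tool_pos: [0.4653, -0.0076, 0.2096]
orientation: [180.0, -0.0, -15.8]
force: [-1.5, 1.1, 4.7]
opening: 0.0334
gripper_force: 30.0
```

Contact. I'm releasing, lifting and verifying.

```bash
python3 -m inch '[0.35,0,0,0,0,0,0, 0.35,0,0,0,0,0,0, 0.35,0,0,0,0,0,0, 0.35,0,0,0,0,0,0]'
python3 -m inch '[0.35,0,0,-10,0,0,0, 0.35,0,0,-50,0,0,0, 0,0,0,-100,0,0,0, 0,0,0,-150,0,0,0, 0,0,0,-150,0,0,0]'
python3 -m inch '[0,0,0,0,0,0,0, 0,0,0,0,0,0,0]'
python3 - <<'E'
from h import *
for c in ["wrist","side"]:
    s=ctrl.snapshot(c); f=c=="wrist"; cv2.imwrite("pics/end%s.png"%c,s["frame"][:,:,::-1])
    for n,z in [("stub",.05),("stub_tray",.029),("block_fuse",.065),("thick_fuse",.049),("slim_fuse",.041),("jar",.03),("knob",.02)]: print(n,rect(s,n,z,f)[:2],[(np.round(d["location"],4),round(d["p"],2)) for d in ctrl.mark_of(s,n)[:3]])
E
```

```text
clock: 35.65
tool_pos: [0.4654, -0.0075, 0.2092]
orientation: [180.0, 0.0, -15.8]
force: [0.2, -0.1, 0.1]
opening: 0.0557
gripper_force: 0.0
clock: 36.15
tool_pos: [0.4671, -0.0073, 0.367]
orientation: [-179.7, -0.6, -15.8]
force: [0.4, 0.1, -0.1]
opening: 0.0756
gripper_force: 0.0
clock: 36.35
tool_pos: [0.4648, -0.0077, 0.3589]
orientation: [180.0, 0.0, -15.8]
force: [-0.9, -0.6, -1.3]
opening: 0.0867
gripper_force: 0.0
stub [(0.93, [318, 234], [465.0, -7.0], [43.0, 34.0], -15.9)] [(array([ 0.4611, -0.0093,  0.023 ]), 0.69)]
stub_tray [(0.78, [318, 215], [470.0, -8.0], [61.0, 57.0], 70.8)] []
block_fuse [(0.91, [339, 32], [612.0, -65.0], [54.0, 40.0], -15.8)] [(array([ 0.6184, -0.0693,  0.0241]), 0.62), (array([0.5132, 0.1419, 0.0505]), 0.6)]
thick_fuse [(0.61, [139, 223], [515.0, 142.0], [86.0, 30.0], -31.2), (0.26, [156, 225], [515.0, 139.0], [78.0, 71.0], -29.7)] [(array([0.5127, 0.1416, 0.0479]), 0.68)]
slim_fuse [(0.69, [629, 279], [315.0, -336.0], [41.0, 15.0], 88.4), (0.65, [163, 40], [663.0, 74.0], [74.0, 17.0], -28.3)] [(array([0.6721, 0.0696, 0.0417]), 0.73), (array([ 0.2
[... 409 characters left out ...]
.0], [74.0, 58.0], -31.4)] [(array([ 0.6204, -0.0698,  0.0223]), 0.78)]
thick_fuse [(0.56, [314, 215], [516.0, 140.0], [72.0, 48.0], -24.9)] [(array([0.5179, 0.1397, 0.0509]), 0.64)]
slim_fuse [(0.95, [389, 412], [387.0, -450.0], [85.0, 19.0], -7.8), (0.73, [377, 218], [667.0, 68.0], [84.0, 29.0], -32.0)] [(array([ 0.2969, -0.3403,  0.0077]), 0.76), (array([ 0.4044, -0.432 ,  0.0094]), 0.66), (array([0.6664, 0.0678, 0.0441]), 0.49)]
jar [(0.49, [274, 180], [507.0, 434.0], [137.0, 39.0], 73.2), (0.48, [376, 223], [662.0, 61.0], [71.0, 36.0], -28.8)] [(array([0.5074, 0.4341, 0.0065]), 0.51)]
knob [(0.9, [439, 389], [494.0, -433.0], [50.0, 44.0], 64.6)] [(array([0.5143, 0.1441, 0.0498]), 0.36)]
```

View pics/endwrist.png

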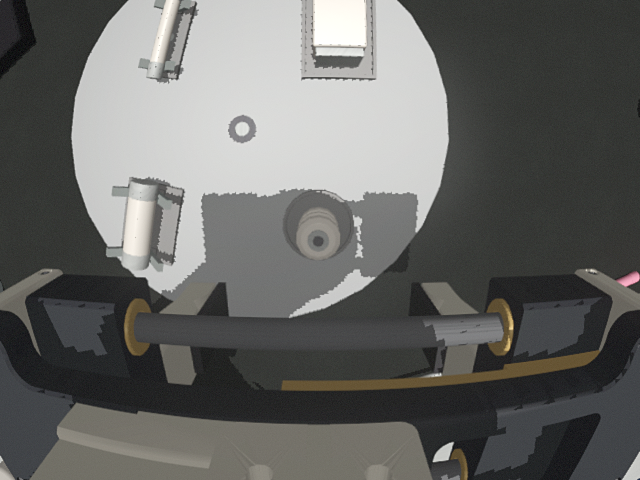

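The final view shows the stub upright in the round tray (318,225), the block in its tray (339,32), the thick fuse (139,223) and the slim fuse (163,40) in their Vs. The jar and knob haven't moved. I'm handing in.

```bash
python3 -c "
from plant import ctrl
print(ctrl.close_job())"
```

```text
the job is handed in; nothing more can be done
None
```

I placed all four parts in their own holders and handed the job in at about 36 s on the robot clock; the last pictures show them seated with the jar and knob unmoved, but no verdict was returned.

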